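# Label to the front, tray home

## Robot

A 6-joint arm with a two-finger parallel gripper is mounted at the origin on the work surface. World frame = base frame: x ahead of the robot, y to its left, z up, the work surface at z = 0. Lengths are in m, angles in rad, forces in N, time in s.
With the tool pointing down it reaches from about 0.275 to 0.75 m from the base axis. Payload 10.2 kg.
Tool frame: the origin (TCP) lies midway between the tips of the shut fingers; the grasp point (between the pads) lies 19 mm behind it (env.hold_point_z is the distance from the TCP to the grasp point, in m); x points along the fingers, z is the direction in which the jaws open and shut, and the axes are right-handed (so a half turn about x gives the same grasp; the last joint's range is limited). The gripper opens to 85 mm and grips with 20 to 120 N. Pads are 22 mm wide; open, the fingers measure 114 mm over their backs; the gripper's body (76 mm by 85 mm) begins 54 mm behind the grasp point. The pads swing forward as they close: fully open they stand 13 mm farther back than shut.
Start: joints at [-1.379, 0.313, 1.498, -0, 1.331, -0.223], TCP at [0.212, -0.48, 0.231] pointing down, gripper open.
Joint ranges: [-2.94, 2.94], [-0.97, 2.17], [0.19, 2.56], [-1.23, 4.37], [0.02, 3.11], [-2.88, 2.88]. Speed limits (rad/s): [2.39, 2.39, 3.01, 3.14, 3.14, 3.14].

## Interface

Orientations are given as a unit quaternion [x, y, z, w].
In Python, from bench import env, kinematics, monitor, eyes, job gives the robot as it stands. The module is installed in compiled form; this text tells all that it offers. Calls block until the motion is done:
- env.reach(position, orientation): joint-space move of the TCP to a pose.
- env.movel(position, velocity=0.15, frame=None, guard=None): straight line of the TCP; frame=None keeps the orientation; velocity is the mean speed in m/s. With guard (N) it stops when the force on the tool has changed by that much, and returns True; else False.
- env.set_joints(angles): joint-space move.
- env.release() and env.close_gripper(effort=None): open the fingers fully, or close them until they stop; effort is the grip in N (None keeps the last).
- env.hold(seconds).
- kinematics.ik(position, orientation): joint angles nearest the present ones, or None.
- monitor.sense(): the state.
- eyes.grab_frame(name): name is "side" or "top" or "wrist"; returns a dict with "frame" (420x560x3 uint8, red, green, blue), "mtx" (3x3 intrinsics, pixels), "k1" (the pictures are not rectified: a ray, as slopes to the right and down, at radius r is drawn at 1 + k1 r^2 times it, then the intrinsics apply), "view" (4x4, takes a point from world to camera coordinates). Camera axes: x right, y down, z forward; pixel columns grow to the right and rows downward; lengths in m; the calibration is good to about 2 mm. A picture is of the moment at which its call begins. There is no depth.
A pose or a line that the arm cannot do raises env.MotionError and nothing moves.
- job.hand_in(): hands the job in, once; it reports no verdict.
The state is a dict: "clock": time; "joints": joint angles; "qvel": joint speeds; "joint_efforts": joint torques, N m; "position": TCP position; "ee_rot": TCP orientation; "contact_force": force on the tool from outside, world axes, zero at the start; "ft_torque": the same for the moment, N m; "finger_gap": opening from 0.0 (shut) to 1.0 (fully open).
Only numpy, scipy, OpenCV 4.12 (cv2) and the standard library are available. Lean on these libraries where they do the work, as an engineer would, in place of code of your own. Each camera call takes 0.05 s, during which the arm holds its last target.

## Task

First roll the big peg jar round on its turntable with a fingertip until its label faces the front of its wooden stand, squarely. Then push the pulled-out tray it stands on fully home, label still to the front. Press gently throughout, do not let glass or stand take hard pressure, leave everything else on the bench where it is, and take the hand away at the end.

Things in the scene. Friction and masses are not known exactly. Their poses are not given: they have to be found in the camera images.
- stand: Low wooden stand fixed to the bench, 204 mm long, 176 wide, side rails 24 mm high, rear wall 40 mm high. Origin on the bench, under the jar's turning axis when the tray is home. x points to the stand's rear, so its front (edge at x = -104 mm, roughly facing the robot, within 0.4 rad) is at -x; z up. In it a tray slides along x, carrying a turntable with the big jar.
- tray (a joint): How far the tray is pulled out of the stand towards its front (-x of the stand), m. 0 = fully home, front board butting against the stand (hard stop); 0.07 = fully out. Starts at 0.045 to 0.065. Slides stiffly (about 7 N) and stays where it is left.
- jar (a joint): Turn of jar and turntable about their upright axis (it leans 0.02 rad to the front) relative to the stand, rad, anticlockwise from above positive. 0 or any whole turn (6.283) = label squarely to the front. Starts at 1.0 to 5.28. Turns either way, more than a full turn, with a steady drag of about 0.14 N m; stays where it is left.
- jar_top (a point): On the jar's turning axis, 130 mm above the bench, at the middle of the heights that the cap's flat top can have: the hard ribbed twist cap (96 mm across, too wide to grasp, 20 mm high) is screwed down differently each time, so its real top is up to 6 mm above or below. Closed fingertips pressed on it with 8 to 14 N, 30 mm from the axis, drag the jar round when moved in a circle.
- jar_label (a point): Middle of the label, 50 mm (give or take 4) from the turning axis, 71 mm above the bench. The jar is hard clear glass, 100 mm across, holds pegs, stands up to 4 mm off the turning axis; cap, glass and the black disc (124 mm across) under it turn as one. Label 42 mm tall, round 86 degrees; a 16 mm wide paper strip over the cap's top, from its middle to the rim, points to the label's side.
- tray_front (a point): Middle of the top edge of the outer face of the tray's upright front board, 50 mm above the bench; this face looks along -x of the stand and is the one to push. Board 160 mm wide, 8 mm thick, from 5 to 50 mm above the bench. The jar's turning axis lies 113 mm behind this face; at least 50 mm of free room between board and glass.
- dipper: Bystander: red plastic dipper, cup 84 mm across and 60 mm high, handle 150 mm long at -x. Origin under the cup.
- brush: Bystander: hand brush 170 x 50 x 38 mm, bristles down. Origin under its middle.
- small_jar: Bystander: small glass jar with twist cap, 64 mm across, 100 mm high. Origin under its middle.
- peg_box: Bystander, fixed: small plastic box 100 x 130 x 35 mm with its clear lid standing open at the +x side (130 mm high), four grey clip pegs inside. Origin under its middle.
- loose_peg: Bystander: grey clip peg, 70 x 10 x 13 mm, lying on the bench. Origin under its middle.
- tin: Bystander: plain tin, 72 mm across, 100 mm high. Origin under its middle.
- mug: Bystander: white mug, 80 mm across, 90 mm high. Origin under its middle.

How it is judged:
On the way, in this order (a step that is already met when the one before it is completed fails the run):
1. label turned to the front while the tray is still pulled out (20 mm or more) (y of jar_label in the frame of stand between -0.0075 and 0.0075 m and x of jar_label in the frame of stand below -0.03 m and value of joint tray above 0.02 m), for 0.3 s.
2. tray fully home with the label to the front (y of jar_label in the frame of stand between -0.0075 and 0.0075 m and x of jar_label in the frame of stand below -0.03 m and value of joint tray below 0.004 m), for 0.2 s.
At the end, for the whole second after the job is handed in: The middle of the label is within 7.5 mm (about 0.15 rad of turn) of straight front of the stand, the tray is within 4 mm of fully home, and the jar is at rest (all of step 2 and velocity of joint jar between -0.05 and 0.05 rad/s); the robot touches nothing.
It fails at once if the hand presses on jar, tray or stand with more than 20 N (contact force between any of the fingers, the arm and stand above 20 N).
It fails at once if another thing on the bench is moved by more than 25 mm (distance of any of dipper, brush, small_jar, loose_peg, tin, mug from where it was at the start of the episode above 0.025 m).
It also fails if it takes over 72 s, if anything falls off the work surface, if the arm or the gripper's body presses on something with over 40 N, if the wrist force passes 120 N, or if a joint passes its speed limit or range.

## Working session

There is one attempt and no reset: what is moved stays moved. The work goes in short steps, each a Python script; the robot and the scene stay as the last script left them, time stands still between calls to the robot, and variables do not carry over. Pictures are saved under pics/ and viewed, and the job is handed in when it is done.

```bash
mkdir -p pics; ls; python3 - <<'E'
from bench import env,monitor,eyes
import cv2
s=monitor.sense();print(s)
for n in ("side","top","wrist"):
    f=eyes.grab_frame(n);cv2.imwrite(f"pics/{n}0.png",f["frame"][:,:,::-1]);print(n,f["mtx"],f["k1"],f["view"])
E
```

```text
pics
{'clock': 0.0, 'joints': array([-1.37935960e+00,  3.13465687e-01,  1.49845657e+00, -9.68527388e-06,
        1.33103388e+00, -2.23443576e-01]), 'qvel': array([ 0.0005604 , -0.00010497,  0.00033082, -0.00088776, -0.00079271,
        0.00029095]), 'joint_efforts': array([-8.63926634e-04, -4.12272084e+01, -2.59747374e+01, -2.17188344e-04,
        4.13221103e-03, -1.71148531e-05]), 'position': array([ 0.21152964, -0.48020181,  0.23071973]), 'ee_rot': array([ 0.38664606,  0.59259654, -0.38595812,  0.59192102]), 'contact_force': array([ 0.33575322,  0.57863688, -0.76496498]), 'ft_torque': array([-0.0104469 , -0.02318134, -0.00843344]), 'finger_gap': 1.0002894069041801}
side [[410.51060071   0.         276.0654895 ]
 [  0.         410.51060071 214.32281854]
 [  0.           0.           1.        ]] 0.024471915708845965 [[-0.72414301 -0.68953125  0.01278912  0.44861835]
 [-0.50536262  0.51792855 -0.6901874   0.33419923]
 [ 0.46928193 -0.50625752 -0.72351765  1.10403045]
 [ 0.          0.          0.          1.        ]]
top [[505.07598381   0.         285.45542125]
 [  0.         505.07598381 208.48956403]
 [  0.           0.           1.        ]] -0.15394096853078265 [[ 1.55525208e-02 -9.99874267e-01  3.09341969e-03  4.80224475e-02]
 [-9.86075135e-01 -1.58500420e-02 -1.65543362e-01  5.91378470e-01]
 [ 1.65571579e-01 -4.75727653e-04 -9.86197661e-01  1.51126220e+00]
 [ 0.00000000e+00  0.00000000e+00  0.00000000e+00  1.00000000e+00]]
wrist [[347.09834503   0.         279.51178541]
 [  0.         347.09834503 209.67209894]
 [  0.           0.           1.        ]] -0.04104245454745526 [[ 0.40387974 -0.91481131 -0.00119669 -0.52376198]
 [-0.88117796 -0.38938174  0.26815531 -0.03454728]
 [-0.24577748 -0.107248   -0.96337495  0.37911883]
 [ 0.          0.          0.          1.        ]]
```

View pics/top0.png

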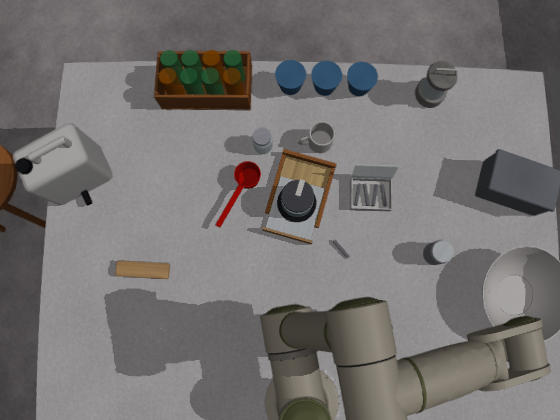

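View pics/side0.png

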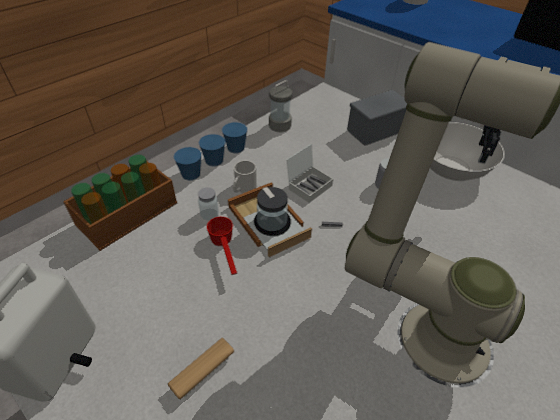

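```bash
python3 - <<'E'
import cv2
a=cv2.imread("pics/top0.png");cv2.imwrite("pics/top0c.png",cv2.resize(a[120:300,150:390],None,fx=3.3,fy=3.3,interpolation=cv2.INTER_CUBIC))
E
```

```text
(no output)
```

View pics/top0c.png

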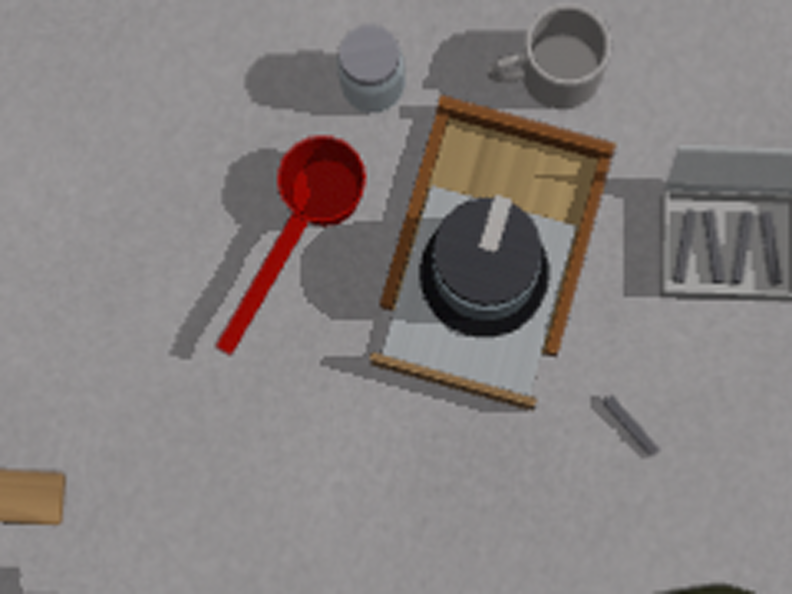

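```bash
python3 - <<'E'
import cv2
a=cv2.imread("pics/side0.png");cv2.imwrite("pics/side0c.png",cv2.resize(a[160:280,190:350],None,fx=5,fy=5,interpolation=cv2.INTER_CUBIC))
E
```

```text
(no output)
```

View pics/side0c.png

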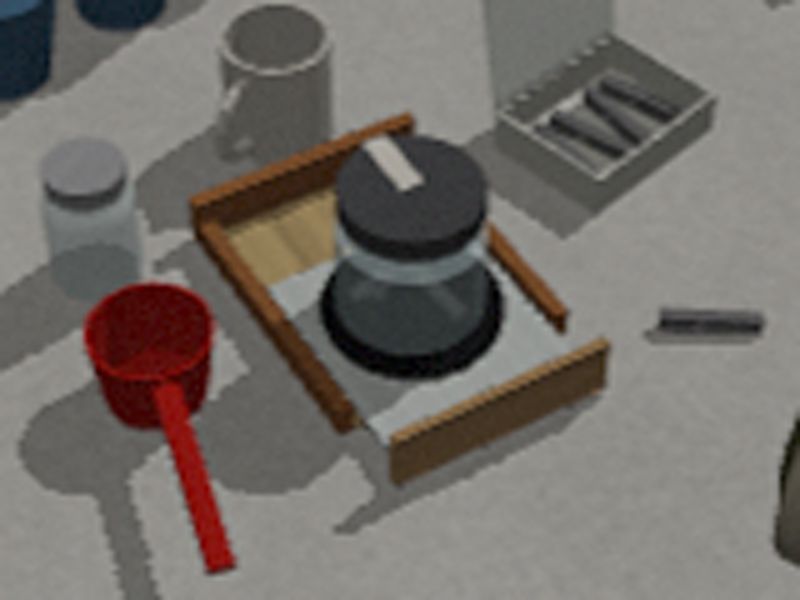

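```bash
cat > h.py <<'E'
import numpy as np, cv2
from scipy.optimize import least_squares
def project(f,P):
    P=np.atleast_2d(P).astype(float);V=f["view"];c=P@V[:3,:3].T+V[:3,3]
    s=c[:,:2]/c[:,2:];r2=(s**2).sum(1,keepdims=True);s=s*(1+f["k1"]*r2)
    return s@f["mtx"][:2,:2].T+f["mtx"][:2,2]
def ray(f,px):
    px=np.array(px,float);d=(px-f["mtx"][:2,2])/np.array([f["mtx"][0,0],f["mtx"][1,1]]);s=d.copy()
    for _ in range(20): s=d/(1+f["k1"]*(s@s))
    R=f["view"][:3,:3];t=f["view"][:3,3];return -R.T@t,R.T@np.array([s[0],s[1],1])
def atz(f,px,z):
    o,d=ray(f,px);return o+d*(z-o[2])/d[2]
def S2W(p,P):
    P=np.atleast_2d(P).astype(float);c,s=np.cos(p[2]),np.sin(p[2])
    return np.c_[p[0]+c*P[:,0]-s*P[:,1],p[1]+s*P[:,0]+c*P[:,1],P[:,2]]
E
python3 - <<'E'
from h import *
from bench import eyes
T=eyes.grab_frame("top");S=eyes.grab_frame("side")
for f in (T,S): f.pop
top=[((373,362),'bl'),((533,408),'br'),((443,96),'rl'),((615,144),'rr'),((380,305),'fl'),((557,355),'fr')]
side=[((391,440),'bl'),((607,343),'br'),((193,203),'rl'),((411,114),'rr'),((343,430),'fl')]
def pt(k,t): return {'bl':(-.113-t,.08,.05),'br':(-.113-t,-.08,.05),'rl':(.1,.088,.04),'rr':(.1,-.088,.04),'fl':(-.104,.088,.024),'fr':(-.104,-.088,.024)}[k]
def res(p,sep=False):
    o=[]
    for f,L,sc,of in((T,top,3.3,(150,120)),(S,side,5,(190,160))):
        for px,k in L:
            o.append(project(f,S2W(p,[pt(k,p[3])]))[0]-(np.array(px)/sc+of))
    return np.ravel(o)
r=least_squares(res,[.5,0,-.2,.05],loss='soft_l1');print(r.x);print(res(r.x).reshape(-1,2).round(1))
w=S2W(r.x,[(-r.x[3],0,.13)]);print(w)
q=[atz(T,np.array(p)/3.3+(150,120),.13)for p in((490,247),(501,197))]
print(q);d=q[1]-q[0];a=np.arctan2(d[1],d[0]);print("jar",a-r.x[2]+np.pi, 'cap centre side', atz(S,np.array((412,190))/5+(190,160),.13),atz(S,np.array((375,143))/5+(190,160),.13))
E
```

```text
[ 0.65970018  0.01057579 -0.26312189  0.0483985 ]
[[-1.5 -0.5]
 [ 0.2 -0.1]
 [-1.7  1.3]
 [-0.3  1.6]
 [-0.6 -0.3]
 [-0.1 -0.1]
 [ 1.2 -0.2]
 [ 1.3 -0.8]
 [-0.2 -1.2]
 [ 0.3 -0.9]
 [-0.6 -4.2]]
[[0.61296743 0.02316406 0.13      ]]
[array([0.61828155, 0.01971542, 0.13      ]), array([0.66410896, 0.01035392, 0.13      ])]
jar 3.203209454765591 cap centre side [0.61217224 0.02674663 0.13      ] [0.65906232 0.01220565 0.13      ]
```

```bash
python3 - <<'E'
from h import *
from bench import env,eyes,monitor,kinematics
from scipy.spatial.transform import Rotation as R
s=monitor.sense();f=eyes.grab_frame("wrist")
Rt=R.from_quat(s["ee_rot"]);print(Rt.as_matrix().round(3))
c=-f["view"][:3,:3].T@f["view"][:3,3];print(c,Rt.inv().apply(c-s["position"]),Rt.inv().apply(f["view"][2,:3]))
# tool down with yaw: x=-z, z=jaw dir
for psi in np.arange(-180,180,30):
    a=np.radians(psi);z=np.array([np.cos(a),np.sin(a),0]);x=np.array([0,0,-1.]);y=np.cross(z,x)
    q=R.from_matrix(np.c_[x,y,z]).as_quat();cam=R.from_quat(q).apply(Rt.inv().apply(c-s["position"]))
    print(psi,cam.round(3),[None if (k:=kinematics.ik(p,q)) is None else k.round(2) for p in ([.48,.06,.3],[.61,.02,.14],[.65,.0,.14])])
E
```

```text
[[-0.     0.915  0.403]
 [ 0.001  0.403 -0.915]
 [-1.     0.    -0.001]]
[ 0.27428162 -0.45197702  0.37410945] [-0.14305389  0.06886968 -0.00077796] [ 9.63309186e-01 -2.68394076e-01  1.78841284e-04]
-180 [ 0.001 -0.069  0.143] [None, None, None]
-150 [ 0.035 -0.059  0.143] [array([-0.12,  0.18,  1.49, -0.  ,  1.47,  2.5 ]), array([-0.16,  0.58,  1.35, -0.  ,  1.22,  2.46]), array([-0.18,  0.66,  1.2 , -0.  ,  1.28,  2.44])]
-120 [ 0.06  -0.034  0.143] [array([-0.12,  0.18,  1.49, -0.  ,  1.47,  1.98]), array([-0.16,  0.58,  1.35, -0.  ,  1.22,  1.94]), array([-0.18,  0.66,  1.2 , -0.  ,  1.28,  1.91])]
-90 [0.069 0.001 0.143] [array([-0.12,  0.18,  1.49, -0.  ,  1.47,  1.45]), array([-0.16,  0.58,  1.35, -0.  ,  1.22,  1.41]), array([-0.18,  0.66,  1.2 , -0.  ,  1.28,  1.39])]
-60 [0.059 0.035 0.143] [array([-0.12,  0.18,  1.49,  0.  ,  1.47,  0.93]), array([-0.16,  0.58,  1.35, -0.  ,  1.22,  0.89]), array([-0.18,  0.66,  1.2 ,  0.  ,  1.28,  0.87])]
-30 [0.034 0.06  0.143] [array([-0.12,  0.18,  1.49, -0.  ,  1.47,  0.41]), array([-0.16,  0.58,  1.35, -0.  ,  1.22,  0.36]), array([
[... 424 characters left out ...]
143] [array([-0.12,  0.18,  1.49,  0.  ,  1.47, -1.17]), array([-0.16,  0.58,  1.35, -0.  ,  1.22, -1.21]), array([-0.18,  0.66,  1.2 ,  0.  ,  1.28, -1.23])]
90 [-0.069 -0.001  0.143] [array([-0.12,  0.18,  1.49, -0.  ,  1.47, -1.69]), array([-0.16,  0.58,  1.35, -0.  ,  1.22, -1.73]), array([-0.18,  0.66,  1.2 , -0.  ,  1.28, -1.75])]
120 [-0.059 -0.035  0.143] [array([-0.12,  0.18,  1.49, -0.  ,  1.47, -2.21]), array([-0.16,  0.58,  1.35, -0.  ,  1.22, -2.25]), array([-0.18,  0.66,  1.2 , -0.  ,  1.28, -2.27])]
150 [-0.034 -0.06   0.143] [array([-0.12,  0.18,  1.49, -0.  ,  1.47, -2.74]), array([-0.16,  0.58,  1.35, -0.  ,  1.22, -2.78]), array([-0.18,  0.66,  1.2 , -0.  ,  1.28, -2.8 ])]
```

```bash
cat >> h.py <<'E'
from scipy.spatial.transform import Rotation as R
def down(psi,tilt=0.):
    z=np.array([np.cos(psi),np.sin(psi),0]);x=np.array([0,0,-1.]);y=np.cross(z,x)
    r=R.from_matrix(np.c_[x,y,z]);return (R.from_rotvec(z*tilt)*r).as_quat()
def snap(name,fn):
    from bench import eyes
    import pickle
    f=eyes.grab_frame(name);cv2.imwrite(f"pics/{fn}.png",f["frame"][:,:,::-1]);pickle.dump(f,open(f"pics/{fn}.pkl","wb"));return f
def load(fn):
    import pickle;return pickle.load(open(f"pics/{fn}.pkl","rb"))
E
python3 - <<'E'
from h import *
from bench import env,monitor
q=down(np.pi/2-.263)
env.close_gripper(20)
env.reach([.47,.06,.30],q); snap("wrist","w1"); print(monitor.sense()["clock"],monitor.sense()["contact_force"])
env.movel([.57,.035,.30],.2); snap("wrist","w2"); print(monitor.sense()["clock"],monitor.sense()["contact_force"])
E
```

```text
3.275 [ 1.21547633  0.90828906 -0.25125862]
3.9917 [-0.85535157 -0.04640132  0.2692522 ]
```

View pics/w1.png

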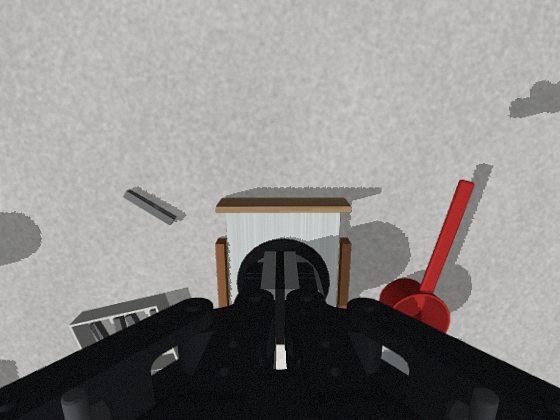

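View pics/w2.png

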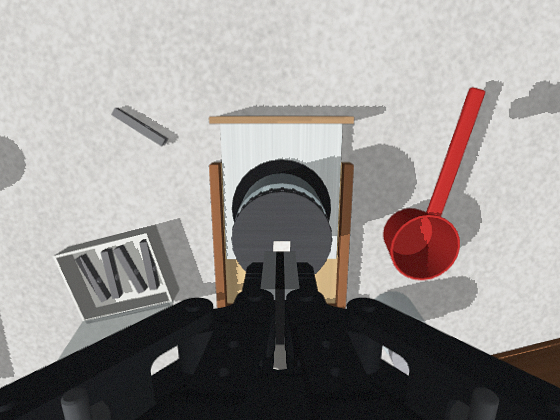

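```bash
python3 - <<'E'
from h import *
from bench import env,monitor
env.movel([.675,.01,.28],.2); snap("wrist","w3"); print(monitor.sense()["clock"])
for n in("w2","w3"):
    a=cv2.imread(f"pics/{n}.png");a=a[100:320,190:380] if n=="w2" else a[0:330,130:430]
    cv2.imwrite(f"pics/{n}c.png",cv2.resize(a,None,fx=600/a.shape[0],fy=600/a.shape[0],interpolation=cv2.INTER_CUBIC))
E
```

```text
4.7417
```

View pics/w3.png

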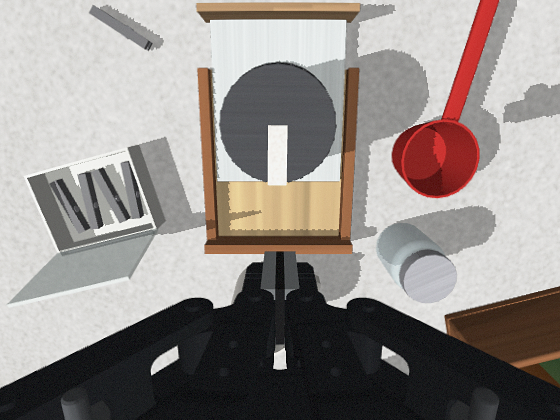

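View pics/w2c.png

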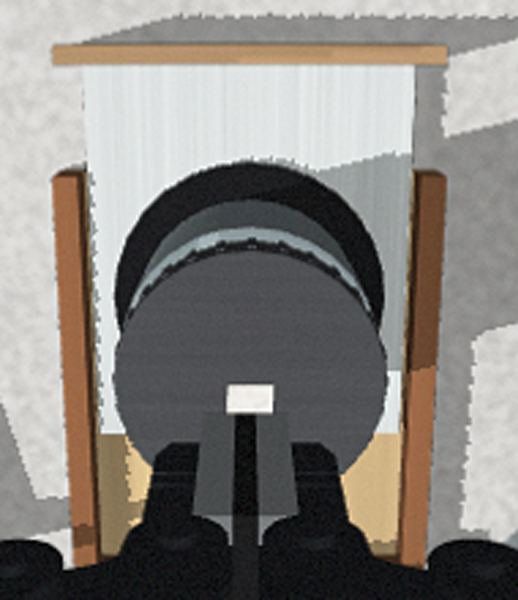

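View pics/w3c.png

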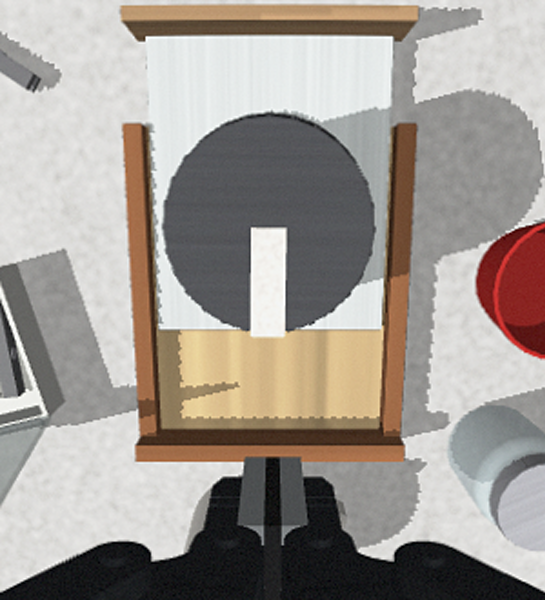

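```bash
python3 - <<'E'
from h import *
A=load("w2");B=load("w3")
obs=[(A,2.727,(190,100),[((52,46),'br'),((447,45),'bl'),((53,175),'fr'),((446,172),'fl')]),
(B,1.818,(130,0),[((122,7),'br'),((418,7),'bl'),((136,461),'rr'),((405,460),'rl'),((123,124),'fr'),((416,125),'fl')])]
def pt(k,t): return {'bl':(-.113-t,.08,.05),'br':(-.113-t,-.08,.05),'rl':(.1,.088,.04),'rr':(.1,-.088,.04),'fl':(-.104,.088,.024),'fr':(-.104,-.088,.024)}[k]
def res(p):
    return np.ravel([project(f,S2W(p,[pt(k,p[3])]))[0]-(np.array(px)/sc+of) for f,sc,of,L in obs for px,k in L])
r=least_squares(res,[.66,.01,-.26,.05],loss='soft_l1');p=r.x;print(p);print(res(p).reshape(-1,2).round(1))
# cap: centre + z, fit rim circle extents
th=np.linspace(0,2*np.pi,360)
def cap(c):
    o=[]
    C=np.c_[c[0]+.048*np.cos(th),c[1]+.048*np.sin(th),0*th+c[2]]
    a=(project(A,C)-(190,100))*2.727;b=(project(B,C)-(130,0))*1.818
    return np.array([a[:,0].min()-114,a[:,0].max()-387,a[:,1].min()-250,b[:,0].min()-163,b[:,0].max()-375,b[:,1].min()-112,b[:,1].max()-332])
r2=least_squares(cap,[.61,.02,.13]);print("cap",r2.x,cap(r2.x))
print("axis",S2W(p,[(-p[3],0,.13)]))
z=r2.x[2]
s0=atz(B,np.array((268.5,228))/1.818+(130,0),z);s1=atz(B,np.array((268.3,334))/1.818+(130,0),z)
print(s0,s1);d=s1-s0;print("jar",np.arctan2(d[1],d[0])-p[2]+np.pi)
s0=atz(A,np.array((250,385))/2.727+(190,100),z);print(s0)
E
```

```text
[ 0.66391443  0.01344835 -0.26124653  0.04792096]
[[-0.3  0.2]
 [ 0.5  0.4]
 [-0.6  1.1]
 [ 0.5  2.1]
 [-0.9 -0.2]
 [ 0.6 -0.3]
 [-0.2 -3.4]
 [-0.1 -2.9]
 [-0.4  0.5]
 [ 1.  -0.2]]
cap [0.61790524 0.02558107 0.13223121] [-0.96297006  0.79704621 -1.12284971 -0.56481019  0.77829299  1.44072763
  0.0233181 ]
axis [[0.61761948 0.02582562 0.13      ]]
[0.61821412 0.02521761 0.13223121] [0.66507116 0.01250286 0.13223121]
jar 3.1378674906959665
[0.61850609 0.02526854 0.13223121]
```

```bash
cat >> h.py <<'E'
YAW=-.261
C=np.array([.6160,.0262])
def circ(phi,z,r=.030):
    a=phi+YAW;return np.array([C[0]+r*np.cos(a),C[1]+r*np.sin(a),z])
E
python3 - <<'E'
from h import *
from bench import env,monitor
print(monitor.sense()["contact_force"])
env.movel(circ(-np.pi/2,.2),.25)
env.movel(circ(-np.pi/2,.150),.1)
env.hold(.1);f0=np.mean([ (env.hold(.03),monitor.sense()["contact_force"])[1] for _ in range(5)],0);print("f0",f0)
print(env.movel(circ(-np.pi/2,.120),.015,guard=3))
s=monitor.sense();print(s["position"],s["contact_force"]-f0,s["clock"])
env.hold(.2);s=monitor.sense();print(s["position"],s["contact_force"]-f0)
np.save("f0.npy",f0)
E
```

```text
[-0.03389287 -0.26569575  0.10943445]
f0 [ 0.18118141  0.00723826 -0.2091205 ]
True
[ 0.60830788 -0.00284948  0.1320429 ] [-1.54458575  0.24377702  4.92685024] 7.4333
[ 0.60833689 -0.00288089  0.13208981] [-1.36756361  1.25401988  5.23575422]
```

```bash
python3 - <<'E'
from h import *
from bench import env,monitor
f0=np.load("f0.npy")
def F(n=4):
    return np.mean([(env.hold(.02),monitor.sense()["contact_force"])[1] for _ in range(n)],0)-f0
z=.1320
for i in range(14):
    z-=.0002
    env.movel(circ(-np.pi/2,z),.01);f=F();print(round(z,4),f.round(2),monitor.sense()["position"][2].round(5))
    if f[2]>10: break
print(monitor.sense()["clock"]);np.save("z.npy",z)
E
```

```text
0.1318 [-0.74  0.09  4.48] 0.13208
0.1316 [-1.52 -0.52  6.37] 0.13206
0.1314 [-1.88 -0.52  7.38] 0.13204
0.1312 [-2.17 -0.5   8.14] 0.132
0.131 [-2.7  -0.16  9.61] 0.13196
0.1308 [-3.13  0.11 10.38] 0.13195
9.5333
```

```bash
cat > arc.py <<'E'
from h import *
from bench import env,monitor
f0=np.load("f0.npy")
def F(n=3):
    return np.mean([(env.hold(.015),monitor.sense()["contact_force"])[1] for _ in range(n)],0)-f0
def arc(a,b,step=np.radians(8),target=11,v=.04):
    z=float(np.load("z.npy"))
    n=int(np.ceil(abs(b-a)/step))
    for i,ph in enumerate(np.linspace(a,b,n+1)[1:]):
        env.movel(circ(ph,z),v);f=F()
        e=np.array([np.cos(ph+YAW),np.sin(ph+YAW)]);t=np.array([-e[1],e[0]])
        p=monitor.sense()["position"];
        print(round(np.degrees(ph)),"z %.4f rad %.1f tan %.1f fz %.1f  perr %s"%(z,f[:2]@e,f[:2]@t,f[2],((p-circ(ph,z))*1e3).round(1)))
        if np.linalg.norm(f)>16: print("HIGH");z+=.001;break
        z+=np.clip((f[2]-target)/8000,-.0006,.0006)
    np.save("z.npy",z);np.save("phi.npy",ph);print(monitor.sense()["clock"])
E
python3 - <<'E'
from arc import *
arc(-np.pi/2,np.radians(-130))
snap("side","s2");
a=cv2.imread("pics/s2.png");cv2.imwrite("pics/s2c.png",cv2.resize(a[140:280,170:370],None,fx=4,fy=4))
E
```

```text
-97 z 0.1308 rad 0.4 tan 1.9 fz 8.4  perr [ 1.1 -0.4  1.1]
-103 z 0.1305 rad 1.3 tan 3.0 fz 8.5  perr [ 1.4 -0.8  1.4]
-110 z 0.1302 rad 1.9 tan 4.0 fz 9.8  perr [ 1.5 -1.   1.6]
-117 z 0.1300 rad 2.1 tan 5.0 fz 11.0  perr [ 1.5 -1.1  1.7]
-123 z 0.1300 rad 2.1 tan 3.3 fz 10.2  perr [ 1.4 -1.1  1.6]
-130 z 0.1299 rad 1.5 tan 4.4 fz 10.8  perr [ 1.4 -1.1  1.7]
11.3333
```

View pics/s2c.png

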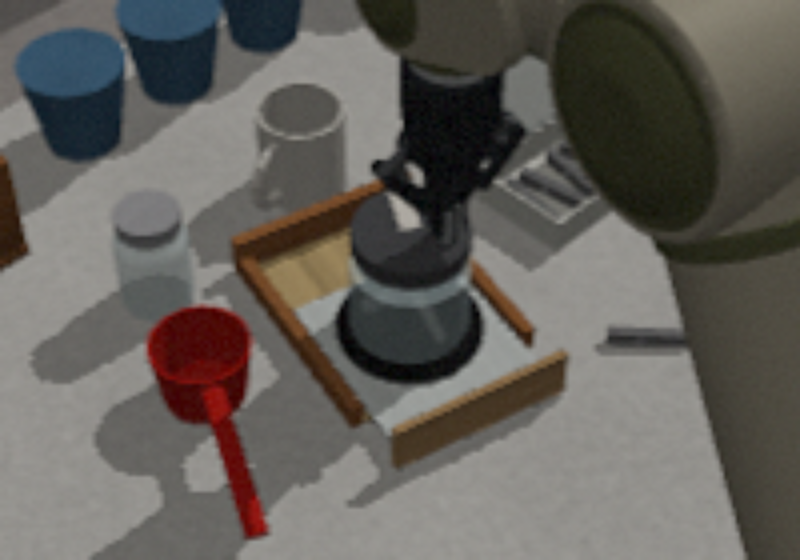

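```bash
python3 - <<'E'
from arc import *
arc(np.radians(-130),np.radians(-200),target=12)
snap("side","s3");
a=cv2.imread("pics/s3.png");cv2.imwrite("pics/s3c.png",cv2.resize(a[170:250,220:320],None,fx=7,fy=7,interpolation=cv2.INTER_CUBIC))
E
```

```text
-138 z 0.1299 rad 1.6 tan 3.9 fz 11.0  perr [ 1.3 -1.   1.6]
-146 z 0.1298 rad 1.6 tan 4.7 fz 11.4  perr [ 1.3 -1.1  1.7]
-153 z 0.1297 rad 1.1 tan 4.5 fz 12.0  perr [ 1.2 -1.   1.7]
-161 z 0.1297 rad 0.4 tan 4.2 fz 12.2  perr [ 1.2 -1.   1.7]
-169 z 0.1297 rad 0.2 tan 4.0 fz 11.5  perr [ 1.2 -1.   1.6]
-177 z 0.1296 rad -0.4 tan 4.6 fz 12.0  perr [ 1.2 -1.   1.7]
-184 z 0.1296 rad -1.1 tan 4.2 fz 11.8  perr [ 1.2 -1.   1.7]
-192 z 0.1296 rad -1.3 tan 4.1 fz 11.9  perr [ 1.2 -1.   1.7]
-200 z 0.1296 rad -1.8 tan 4.4 fz 12.3  perr [ 1.1 -1.   1.7]
14.0833
```

View pics/s3c.png

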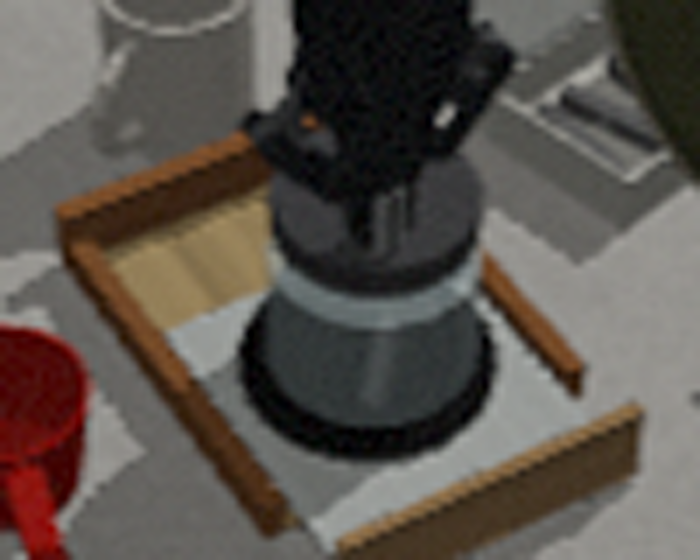

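```bash
python3 - <<'E'
from arc import *
arc(np.radians(-200),np.radians(-262),target=12)
p=monitor.sense()["position"];env.movel(p+[0,0,.03],.06)
env.movel([.675,.01,.28],.25)
snap("wrist","w4");print(monitor.sense()["clock"])
a=cv2.imread("pics/w4.png")[0:330,130:430];cv2.imwrite("pics/w4c.png",cv2.resize(a,None,fx=600/330,fy=600/330,interpolation=cv2.INTER_CUBIC))
E
```

```text
-208 z 0.1296 rad -2.9 tan 4.4 fz 12.2  perr [ 1.1 -1.1  1.7]
-216 z 0.1297 rad -2.3 tan 4.5 fz 12.3  perr [ 1.  -1.2  1.7]
-223 z 0.1297 rad -3.2 tan 4.8 fz 12.6  perr [ 0.9 -1.2  1.6]
-231 z 0.1298 rad -3.7 tan 4.9 fz 12.9  perr [ 0.8 -1.2  1.6]
-239 z 0.1299 rad -3.7 tan 4.8 fz 12.1  perr [ 0.6 -1.2  1.6]
-246 z 0.1299 rad -4.5 tan 4.7 fz 13.4  perr [ 0.5 -1.1  1.6]
-254 z 0.1301 rad -4.5 tan 4.6 fz 12.9  perr [ 0.4 -1.1  1.5]
-262 z 0.1302 rad -5.0 tan 4.7 fz 13.0  perr [ 0.3 -0.9  1.4]
16.5333
17.9583
```

View pics/w4c.png

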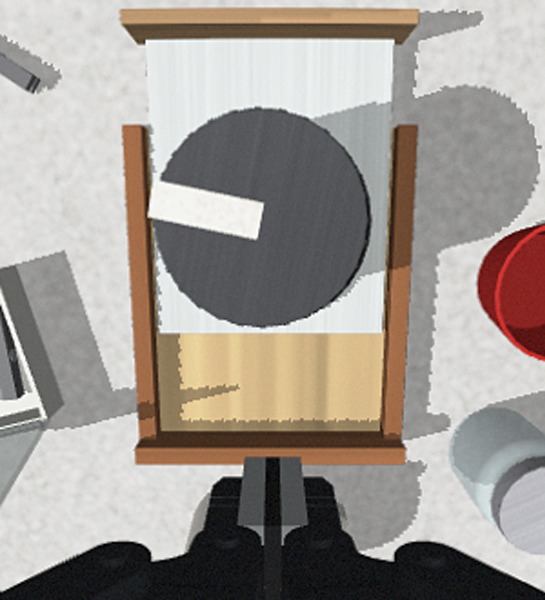

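```bash
cat >> arc.py <<'E'
def land(phi,target=12):
    global f0
    env.movel(circ(phi,.165),.25);env.movel(circ(phi,.136),.08);env.hold(.1)
    f0=np.zeros(3);f0=F(5);np.save("f0.npy",f0)
    print("hit",env.movel(circ(phi,.120),.015,guard=3))
    z=monitor.sense()["position"][2]-.0005
    for i in range(8):
        env.movel(circ(phi,z),.01);f=F()
        if f[2]>target-1: break
        z-=min(.0005,(target-f[2])/7000)
    print("landed",z,f);np.save("z.npy",z)
def look(n,p=(.675,.01,.28)):
    q=monitor.sense()["position"];env.movel(q+[0,0,.03],.08);env.movel(list(p),.3)
    snap("wrist",n);print(monitor.sense()["clock"])
    a=cv2.imread(f"pics/{n}.png")[0:330,130:430];cv2.imwrite(f"pics/{n}c.png",cv2.resize(a,None,fx=600/330,fy=600/330,interpolation=cv2.INTER_CUBIC))
E
python3 - <<'E'
from arc import *
land(np.radians(-125))
arc(np.radians(-125),np.radians(-210),target=13)
look("w5")
E
```

```text
hit True
landed 0.13028373448067007 [-3.96116359  0.24796252 11.32697276]
-133 z 0.1303 rad 1.7 tan 1.8 fz 9.0  perr [ 1.  -0.7  1.3]
-140 z 0.1298 rad 1.7 tan 3.1 fz 11.8  perr [ 1.2 -1.   1.7]
-148 z 0.1296 rad 0.6 tan 3.9 fz 11.5  perr [ 1.3 -1.   1.8]
-156 z 0.1294 rad 0.6 tan 3.9 fz 12.5  perr [ 1.3 -1.1  1.9]
-164 z 0.1294 rad 0.2 tan 4.1 fz 12.4  perr [ 1.3 -1.   1.9]
-171 z 0.1293 rad 0.3 tan 3.9 fz 12.5  perr [ 1.4 -1.   2. ]
-179 z 0.1293 rad -0.2 tan 4.3 fz 12.2  perr [ 1.4 -1.   2. ]
-187 z 0.1291 rad -1.0 tan 4.1 fz 12.9  perr [ 1.4 -1.1  2.1]
-195 z 0.1291 rad -0.9 tan 4.1 fz 13.5  perr [ 1.4 -1.1  2.1]
-202 z 0.1292 rad -1.8 tan 4.3 fz 13.7  perr [ 1.4 -1.2  2.1]
-210 z 0.1293 rad -2.8 tan 4.7 fz 13.0  perr [ 1.3 -1.2  2. ]
24.075
25.3417
```

View pics/w5c.png

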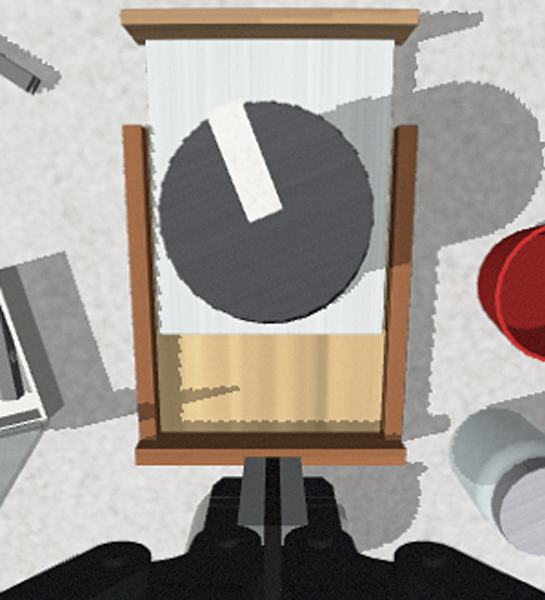

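```bash
cat >> arc.py <<'E'
def ang(n,inner,outer,z=.1325):
    f=load(n);a,b=[atz(f,np.array(p)/(600/330)+(130,0),z) for p in(inner,outer)]
    d=b-a;j=np.arctan2(d[1],d[0])-YAW-np.pi;print("jar deg",np.degrees((j+np.pi)%(2*np.pi)-np.pi),a,b)
E
python3 - <<'E'
from arc import *
ang("w4",(261.5,222),(152,198));ang("w5",(264.5,215),(226.5,107))
land(np.radians(-205),13)
arc(np.radians(-205),np.radians(-236),step=np.radians(6),target=13)
look("w6")
E
```

```text
jar deg 77.76132064727511 [0.61434002 0.0229461  0.1325    ] [ 0.59172212 -0.02107704  0.1325    ]
jar deg 19.6617352017255 [0.61153889 0.02499571 0.1325    ] [0.56390698 0.02107335 0.1325    ]
hit True
landed 0.12982690974676084 [-4.24314435  0.92688692 12.72133816]
-210 z 0.1298 rad 2.6 tan 4.7 fz 12.7  perr [ 0.4 -0.3  1.5]
-215 z 0.1298 rad 0.7 tan 4.9 fz 12.6  perr [ 0.5 -0.6  1.6]
-221 z 0.1297 rad -0.4 tan 5.0 fz 12.9  perr [ 0.5 -0.7  1.6]
-226 z 0.1297 rad -1.4 tan 5.1 fz 12.4  perr [ 0.6 -0.9  1.7]
-231 z 0.1296 rad -2.4 tan 4.9 fz 12.8  perr [ 0.7 -1.   1.8]
-236 z 0.1296 rad -3.1 tan 5.6 fz 13.2  perr [ 0.6 -1.   1.8]
30.2833
31.5167
```

View pics/w6c.png

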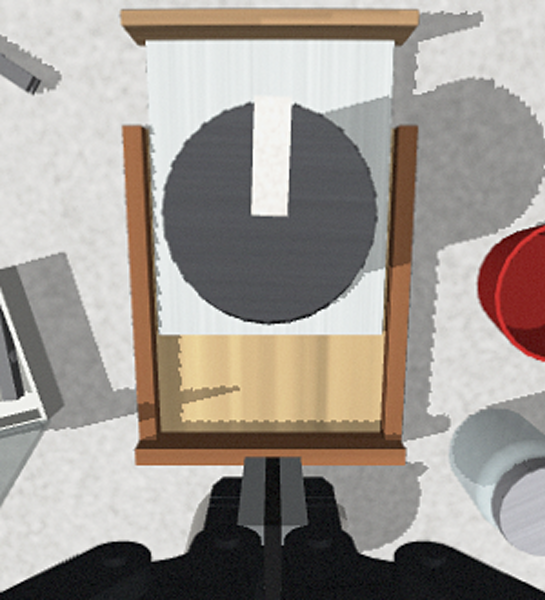

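```bash
python3 - <<'E'
from arc import *
ang("w6",(269.5,216),(272.5,97))
P=[.6639,.0134,-.261]
from bench import kinematics
w=S2W(P,[(-.27,0,.16)])[0];print(w)
up=S2W(P,[(-.2,0,.28)])[0]
q=down(np.pi/2+YAW,-.6)
print(kinematics.ik(w,q))
env.movel(up,.35)
try:
    env.reach(w,q)
except env.MotionError as e: print(e)
snap("wrist","w7");print(monitor.sense()["clock"])
E
```

```text
jar deg -1.5846637445778697 [0.61249985 0.02705074 0.1325    ] [0.56510456 0.04112484 0.1325    ]
[0.40304425 0.08307264 0.16      ]
[ 0.01500354 -0.06883887  2.27890924 -0.42694616  0.38071945 -0.94152919]
33.4667
```

View pics/w7.png

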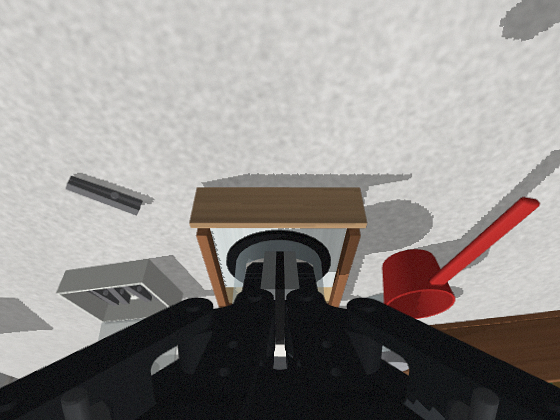

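```bash
python3 - <<'E'
from arc import *
snap("side","s4")
a=cv2.imread("pics/s4.png");cv2.imwrite("pics/s4c.png",cv2.resize(a[160:280,190:350],None,fx=5,fy=5,interpolation=cv2.INTER_CUBIC))
# project label prediction
f=load("s4");P=[.6639,.0134,-.261]
for t in (-43,0,43):
  for z in(.05,.092):
    a=np.radians(180+t);print(t,z,((project(f,S2W(P,[(-.047+.05*np.cos(a),.05*np.sin(a),z)]))[0]-(190,160))*5).round())
E
```

```text
-43 0.05 [389. 328.]
-43 0.092 [389. 282.]
0 0.05 [446. 321.]
0 0.092 [447. 276.]
43 0.05 [479. 288.]
43 0.092 [481. 243.]
```

View pics/s4c.png

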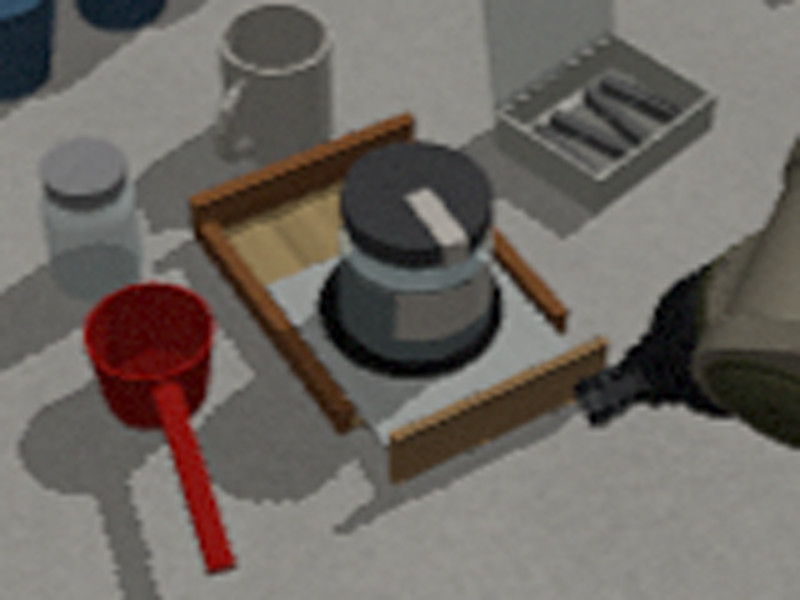

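The label patch in the side view spans columns 393–490 of the crop, close to the predicted 389–480 for a square label. The strip gives −1.6°. Now I'll push the tray.

```bash
python3 - <<'E'
from arc import *
P=[.6639,.0134,-.261]
W=lambda x,z,y=0:S2W(P,[(x,y,z)])[0]
env.reach(W(-.215,.14),down(np.pi/2+YAW))
env.movel(W(-.215,.032),.15);env.hold(.15)
f0=np.zeros(3);
import arc;arc.f0=np.zeros(3);f0=F(4);print(f0)
h=env.movel(W(-.115,.032),.025,guard=13)
s=monitor.sense();f=s["contact_force"]-f0
d=s["position"]-np.array([P[0],P[1],0]);u=np.array([np.cos(P[2]),np.sin(P[2])])
print("stopped",h,"stand x",d[:2]@u,"y",d[:2]@[-u[1],u[0]],f,s["clock"])
snap("side","s5")
a=cv2.imread("pics/s5.png");cv2.imwrite("pics/s5c.png",cv2.resize(a[160:280,190:350],None,fx=5,fy=5,interpolation=cv2.INTER_CUBIC))
E
```

```text
[-0.00076559  0.57858031 -0.05180058]
stopped True stand x -0.125802919507217 y -0.00010394914951296004 [ 0.34675875 -1.12997448  0.13465605] 38.4417
```

View pics/s5c.png

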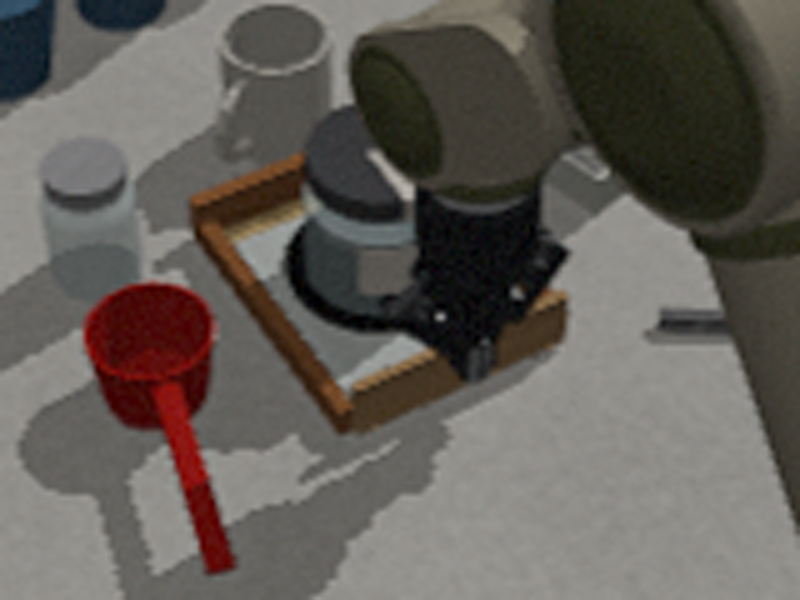

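```bash
python3 - <<'E'
from arc import *
import arc
P=[.6639,.0134,-.261]
W=lambda x,z,y=0:S2W(P,[(x,y,z)])[0]
u=np.array([np.cos(P[2]),np.sin(P[2])])
def sx(): return (monitor.sense()["position"][:2]-P[:2])@u
arc.f0=np.zeros(3);print(F(4),sx())
env.movel(W(sx()-.006,.032),.05);env.hold(.1)
x=sx();arc.f0=np.zeros(3);f0=F(4);arc.f0=f0
h=env.movel(W(-.115,.032),.012,guard=13.5)
print(x,h,sx(),F(2))
env.movel(W(-.15,.032),.1);env.movel(W(-.15,.1),.2);env.movel(W(-.12,.28),.25);
env.movel([.675,.01,.28],.25)
look("w8");print(monitor.sense()["clock"]);snap("top","t8")
E
```

```text
[-0.20991639 -0.43958526  0.01470437] -0.12593092901020436
-0.13191323145117184 True -0.12588264912522032 [ 0.3691524   0.45362487 -0.24337571]
43.0417
43.0417
```

View pics/w8.png

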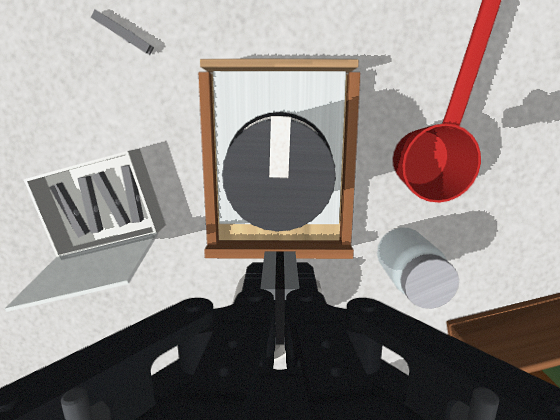

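```bash
python3 - <<'E'
from h import *
a=cv2.imread("pics/w8.png");cv2.imwrite("pics/w8c.png",cv2.resize(a[45:255,190:370],None,fx=2.8,fy=2.8,interpolation=cv2.INTER_CUBIC))
f=load("w8");P=[.6639,.0134,-.261]
for t in(0,.004):
    print(t,[((project(f,S2W(P,[(-.113-t,y,.05)]))[0]-(190,45))*2.8).round(1) for y in(-.08,.08)])
print([((project(f,S2W(P,[(-.104,y,.024)]))[0]-(190,45))*2.8).round(1) for y in(-.088,.088)])
E
```

```text
0 [array([27.4, 41.6]), array([473.1,  42.1])]
0.004 [array([26.9, 29.8]), array([473.6,  30.3])]
[array([23. , 77.6]), array([477.7,  78. ])]
```

View pics/w8c.png

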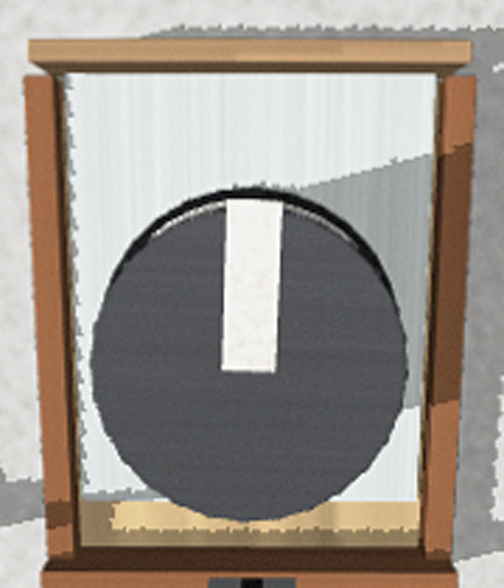

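```bash
python3 - <<'E'
from bench import job,monitor
job.hand_in();print(monitor.sense()["clock"])
E
```

```text
the job is handed in; nothing more can be done
the job is handed in; nothing more can be done
```

The jar's label now faces the front, the tray is home, and the job is handed in, with about 43 of the 72 s used. `job.hand_in()` gives no verdict, so the results below are my own checks.

- **Turning the jar:** I dragged the cap round with closed fingertips, pressing about 8–14 N, in three arcs covering roughly 180°. The fingers slipped a good deal, so the jar turned less than I commanded. I looked at the paper strip after each arc and corrected. With the tray still out by about 47 mm, the strip read −1.6° from straight front, against a tolerance of about 8.6°. The label itself, seen from the side camera, agreed.
- **Pushing the tray:** I pushed the middle of the front board until the force guard tripped at 13 N. A second push, with its guard at 13.5 N, stopped within 0.1 mm of the same place. The last picture shows the board against the rails: 35 pixels from board edge to rail fronts, against 35.6 predicted for home.
- **Final state:** After the push the strip still pointed to the front, about 2° off by eye. The neighbouring things in view looked unmoved, and the hand was clear at about 0.3 m height.

**Disagreements:**
- The first rough fit of the stand from the fixed cameras was about 5 mm off the wrist-camera fit; I used the wrist-camera one.
- The rear wall's corners missed that fit by about 3 pixels.
- The force read near zero right after each guarded stop, so I judged "home" from the repeated stop position and the picture, not from that reading.

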